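# Clip the isolator key onto the snap hook

### The arm

A 7-joint arm with a two-finger parallel gripper is mounted at the origin on the work surface. World frame = base frame: x ahead of the robot, y to its left, z up, the work surface at z = 0. Lengths are in m, angles in rad, forces in N, time in s.
With the tool pointing down it reaches from about 0.4 to 0.85 m from the base axis. Payload 10.4 kg.
Tool frame: the origin (TCP) lies on the centre line of the jaws, within the pads' length; the fingertips stand 17 mm ahead of it and the grasp point (between the pads) lies 2 mm behind it; z points along the fingers, y is the line along which they close (so a half turn about z gives the same grasp; the last joint's range is limited). The gripper opens to 85 mm and grips with 20 to 120 N. Pads are 22 mm wide; open, the fingers measure 114 mm over their backs; the gripper's body (76 mm by 85 mm) begins 54 mm behind the grasp point. The pads swing forward as they close: fully open they stand 13 mm farther back than shut.
Start: joints at [-1.153, 0.332, -0.065, 1.46, 0.022, 1.35, -0.088], TCP at [0.267, 0.565, 0.248] pointing down, gripper open.
Joint ranges: [-2.6, 2.6], [-0.5, 2.12], [-1.47, 1.34], [0.16, 2.42], [-1.27, 4.41], [0.06, 2.06], [-2.6, 2.6]. Speed limits (rad/s): [2.22, 2.22, 2.79, 2.79, 3.14, 3.14, 3.14].

### API

Orientations are given as a unit quaternion [x, y, z, w].
In Python, from workcell import sensors, imaging, order, spotter gives the robot as it stands. The module is installed in compiled form; this text tells all that it offers.
- The arm moves only by the shell command python3 -m inch 'ROWS' [FORCE]. ROWS is JSON, a list that holds one entry, the list of rows, each a list of 7 numbers: the shift along the tool's x, y, z in m, then the turn, a rotation vector about the tool's x, y, z in rad, then the closure, from -1 (fully open) to 1 (shut). In form: [[[x, y, z, ax, ay, az, hand], ...]]. A call has 1 to 10 rows; each row is the pose to reach, as a shift and turn from the pose commanded when the call began, along the tool's axes at that moment; what a row does not reach only later rows make up. A row lasts 1/10 s, in which the tool goes at most 50 mm and 8.59 degrees, less where a joint would pass 70% of its speed; a pose out of reach is approached as far as the arm can. A call with a gripper value outside its range is refused whole. The fingers move at their own pace and stop on an object; FORCE is the grip in N (left out, the last holds). Time passes only in rows, so rows that repeat a pose let the fingers close. It gives the time, the measured TCP pose, the force, the opening and the grip force at its end, in the units of the state.
- sensors.get_obs(): the state, without advancing time (a new reading comes with each control period).
- imaging.camera(name): name is "scene" or "top" or "wrist"; returns the picture (420x560x3 uint8, blue, green, red); there is no depth.
- imaging.calibration(name): a dict with "mtx" (3x3 intrinsics, pixels), "R" (3x3) and "t" (3): a world point X has camera coordinates R X + t; the wrist camera has in their place "tool_from_camera" (4x4, takes a point from camera to tool coordinates, whose origin is the TCP and whose axes are the flange's). Camera axes: x right, y down, z forward; pixel columns grow to the right and rows downward; lengths in m; the calibration is good to about 2 mm. The wrist camera is an equidistant fisheye: a pixel r from the principal point sees the ray r / f radians off the axis. A picture is of the moment at which its call begins: read the wrist's pose just before it. calibration takes no time and is no camera call.
- order.hand_in(): hands the job in; it is judged then, once.
Trained networks look in the newest picture that a camera, given by its name, has taken for a name from the list of things; names that differ only in an ending like _2 or _b are one class to them, and where a whole thing is asked for, a point or a joint stands for the part that bears it (a point fixed in the world has none). Each returns a list of dicts, best first, with "conf" (0 to 1); they miss things now and then, are a little off and sometimes report something else, mostly with a low value. They report only what shows in the picture. A call takes as long as a camera call. They do not tell look-alikes from the thing itself.
- spotter.look_for(label, camera): "pixel" ([column, row] in pixels, amid what is visible of it).
The state is a dict: "clock": time; "joint_pos": joint angles; "joint_velocities": joint speeds; "tau": joint torques, N m; "position": TCP position; "ee_rot": TCP orientation; "ft_force": force on the tool from outside, world axes, zero at the start; "torque": the same for the moment, N m; "grip_width": opening from 0.0 (shut) to 1.0 (fully open); "grasp_force": force on a finger pad.
Only numpy, scipy, OpenCV 4.12 (cv2) and the standard library are available. Lean on these libraries where they do the work, as an engineer would, in place of code of your own. Each camera call takes 0.05 s, during which the arm holds its last target. There are 200 camera calls.

### The job

Pick up the isolator key and push its steel eye down over the upright nose of the snap hook, against the sprung wire gate, until the eye has passed inside and the gate has snapped shut above it. Still holding the key, pull it straight up against the shut gate with at least 5 N to prove that it holds, then let the eye down to the bottom of the hook and let go. Be gentle: never load the hook with more than 10 N, and leave the other things on the bench where they are.

Things in the scene. Friction and masses are not known exactly. Their poses are not given: they have to be found in the camera images.
- key: Isolator key, 50 to 80 g, flat on the bench. Black plastic fob 44 x 26 x 20 mm (x, y, z), origin at the centre of its underside. A rigid round steel eye sticks out at the +x end, a flat steel blade 28 mm long, 10 mm wide at the -x end (tip 50 mm from the origin), both at mid height (z = 10 mm). Grip the fob across its 26 mm width (y) from above.
- key_eye (a point): Centre of the key's eye, 56 mm along +x from the fob's centre and 10 mm above its underside. The eye is a closed ring of 5 mm round bar, hole 16 mm, outside 26 mm, in the key's x-y plane.
- stand: Hook stand, fixed to the bench: grey base 130 x 90 x 12 mm, dark column 14 mm square, 237 mm high, at the origin (underside). A collar on it carries the steel hook: a level 8 mm bar along the stand's -x, turning up into a round nose whose axis is 36 mm from the origin; throat 22 mm, open upward. The key goes on level, its x along the stand's +x: nose in the eye, far rim in the throat, fob outside.
- hook_bowl (a point): On the nose's axis at the nominal height of the hook's bottom (top of the level bar), 146 mm up; axes as the stand's. The collar was clamped by hand: the real hook sits up to 11 mm higher or lower than its three points say, unmeasured. A level eye rests with its centre 2.5 mm above the real bottom. There are about 14 mm free between where the gate snaps shut over the eye and the bottom.
- gate (a joint): Opening angle of the sprung gate, rad: a U of steel wire 8 mm wide, 32 mm long, hinged on the collar. 0: shut, sloping down 45 degrees from the hinge to the nose; pushed down and inward (the only way it opens) up to 0.75, about 0.4 as the eye passes. The spring gives 4 N at the tip when shut, 5 N open; pushing the eye through takes about 3 to 8 N, then the force drops.
- core: Bystander: grey concrete core, 75 mm diameter, 40 mm high, standing; origin at the centre of its underside.
- reagent: Bystander: white plastic bottle, 52 mm diameter, 105 mm high; origin at the centre of its underside.
- spanner: Bystander: steel spanner, 150 mm long, lying flat.
- hook_nose (a point): Nominal top of the nose (round end, 8 mm thick), 48 mm above hook_bowl; height uncertain by 11 mm like it.
- hook_throat (a point): Nominal middle of the gate where the eye's far rim meets it. With the level eye centred on the nose, the eye's centre is 34 to 42 mm above the real bottom at first touch, the gate springs shut above it at about 15 to 21 mm, and pulled up from inside it is stopped at about 24 to 31 mm. Height uncertain by 11 mm.
There are look-alikes about, which are no part of the job. Several things look just like the key: the one meant starts farthest from the robot's base.

How it is judged:
By the outcome, as a careful person would: the job done as asked, in the order asked, and still so for the second after the job is handed in, with the robot touching nothing.
It also fails if it takes over 72 s, if anything falls off the work surface, if the arm or the gripper's body presses on something with over 40 N, if the wrist force passes 120 N, or if a joint passes its speed limit or range.

## Working session

There is one attempt and no reset: what is moved stays moved. The work goes in short steps, Python scripts to look and compute and a shell command to move; the robot and the scene stay as the last step left them, time stands still between calls to the robot, and variables do not carry over. Pictures are saved under pics/ and viewed, at most 12 in all, crops included, and the job is handed in when it is done.

```bash
mkdir -p pics
python3 - <<'E'
from workcell import sensors, imaging, spotter
import cv2,numpy as np
o=sensors.get_obs()
print({k:np.round(v,3).tolist() for k,v in o.items()})
for c in ("top","scene"):
    im=imaging.camera(c); cv2.imwrite(f"pics/{c}0.png",im)
    k=imaging.calibration(c); print(c,np.round(k["mtx"],1).tolist(),np.round(k["R"],3).tolist(),np.round(k["t"],3).tolist())
    for l in ("key","key_eye","stand","core","reagent","spanner"):
        print(c,l,[(np.round(d["pixel"]).tolist(),round(d["conf"],2)) for d in spotter.look_for(l,c)])
E
```

```text
{'clock': 0.0, 'joint_pos': [-1.153, 0.333, -0.065, 1.461, 0.022, 1.35, -0.088], 'joint_velocities': [0.001, 0.001, -0.001, -0.001, 0.001, -0.001, -0.001], 'tau': [-0.0, -62.545, 0.049, -39.161, 0.016, 0.01, 0.0], 'position': [0.267, 0.565, 0.248], 'ee_rot': [0.219, 0.976, -0.001, -0.0], 'ft_force': [-0.159, -0.944, 0.105], 'torque': [-0.001, 0.005, 0.001], 'grasp_force': 0.0, 'grip_width': 1.001}
top [[404.5, 0.0, 276.7], [0.0, 404.5, 205.5], [0.0, 0.0, 1.0]] [[-0.024, -1.0, 0.008], [-0.997, 0.024, -0.068], [0.067, -0.01, -0.998]] [-0.012, 0.564, 1.003]
top key [([339.0, 237.0], 0.81), ([361.0, 303.0], 0.81), ([217.0, 265.0], 0.76), ([314.0, 191.0], 0.51), ([207.0, 119.0], 0.21)]
top key_eye [([339.0, 237.0], 0.63), ([360.0, 309.0], 0.55), ([212.0, 186.0], 0.18)]
top stand [([211.0, 188.0], 0.89)]
top core [([268.0, 255.0], 0.6)]
top reagent [([208.0, 119.0], 0.6)]
top spanner [([309.0, 128.0], 0.59)]
scene [[446.8, 0.0, 279.3], [0.0, 446.8, 210.2], [0.0, 0.0, 1.0]] [[-0.559, 0.829, 0.018], [0.551, 0.388, -0.738], [-0.619, -0.403, -0.674]] [0.319, -0.197, 1.343]
scene key [([222.0, 244.0], 0.78), ([363.0, 249.0], 0.75), ([243.0, 208.0], 0.6), ([266.0, 170.0], 0.52)]
scene key_eye [([362.0, 249.0], 0.9), ([228.0, 238.0], 0.68), ([242.0, 207.0], 0.66), ([264.0, 163.0], 0.66)]
scene stand [([324.0, 299.0], 0.66)]
scene core [([308.0, 222.0], 0.76)]
scene reagent [([277.0, 362.0], 0.94)]
scene spanner [([174.0, 305.0], 0.95), ([324.0, 296.0], 0.25)]
```

View pics/top0.png

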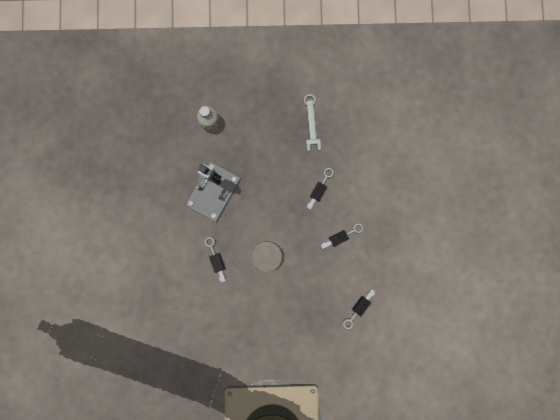

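View pics/scene0.png

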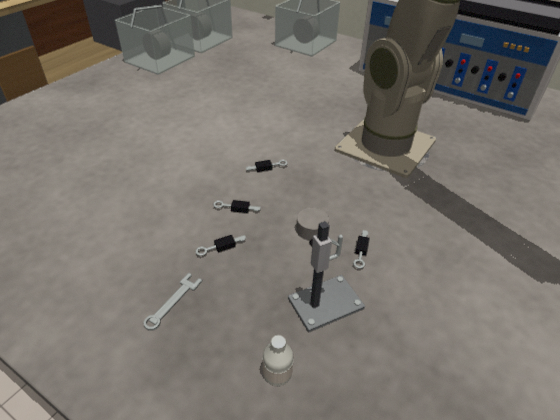

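Run:
```python
import cv2,numpy as np
t=cv2.imread("pics/top0.png");s=cv2.imread("pics/scene0.png")
def c(im,x,y,w,h,f): return cv2.resize(im[y:y+h,x:x+w],None,fx=f,fy=f,interpolation=cv2.INTER_CUBIC)
a=c(t,175,150,80,80,5);b=c(t,290,155,80,80,5)
d=c(s,280,210,100,120,5)[:600]
m=np.hstack([np.vstack([a,cv2.resize(b,(400,400))[:200]])])
cv2.imwrite("pics/m1.png",np.hstack([cv2.resize(np.vstack([a,b]),(300,600)),d]))
```

```text
(no output)
```

View pics/m1.png

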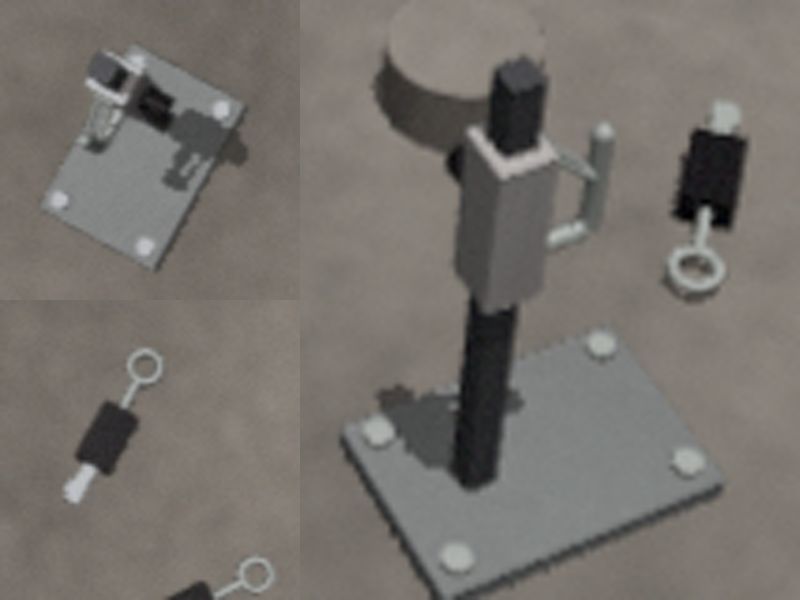

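```bash
cat > h.py <<'E'
import numpy as np
from workcell import imaging
K={c:imaging.calibration(c) for c in("top","scene")}
def proj(c,X):
    k=K[c];p=(np.atleast_2d(X)@np.array(k["R"]).T+k["t"])@np.array(k["mtx"]).T
    return p[:,:2]/p[:,2:]
def back(c,px,z):
    k=K[c];R=np.array(k["R"]);d=R.T@np.linalg.inv(k["mtx"])@np.r_[px,1];C=-R.T@k["t"]
    return C+d*(z-C[2])/d[2]
E
python3 - <<'E'
from h import *
from scipy.optimize import least_squares
T=[(209.7,162),(239.8,178),(215.8,220.7),(186.2,204.7)]; S=[(289,296),(339,277),(364,306),(308,328)]
def f(v,full=False):
    x,y,a,dz,bx=v;c,s=np.cos(a),np.sin(a)
    W=lambda P:np.array(P)@np.array([[c,s,0],[-s,c,0],[0,0,1]])+[x,y,0]
    ct=W([[0,0,.237]]);n=W([[-.036,0,.194+dz]])
    B=W([[bx+i*.065,j*.045,.012] for i,j in((1,1),(1,-1),(-1,-1),(-1,1))])
    r=[proj("top",ct)-[(203,168.7)],proj("scene",ct)-[(323.6,225)],proj("scene",n)-[(340.6,236)]]
    # match corners as nearest sets
    for cam,Q in(("top",T),("scene",S)):
        p=proj(cam,B);D=np.linalg.norm(p[:,None]-np.array(Q)[None],axis=2);from scipy.optimize import linear_sum_assignment as l
        i,j=l(D);r.append(p[i]-np.array(Q)[j])
    return np.vstack(r).ravel()
for bx in(-.03,):
  C=back("top",(203,168.7),.237);m=back("top",np.mean(T,0),.012);d=C-m;a0=np.arctan2(d[1],d[0])
  s=least_squares(f,[C[0],C[1],a0,0,bx],loss="soft_l1");print(np.round(s.x,4),np.degrees(s.x[2]));print(np.round(s.fun.reshape(-1,2),1).tolist())
x,y,a=s.x[:3];print("nose",x-.036*np.cos(a),y-.036*np.sin(a))
e=back("top",(328.7,172.9),.01);o=back("top",(318.5,191.5),.018);t=back("top",(309.2,207.5),.01)
print("key eye,fob,tip",e,o,t,np.degrees(np.arctan2(*(e-t)[1::-1])),"fob from e,t",t+(e-t)*50/106)
for p in((202,251),(222,244)):print("scene",back("scene",p,.012))
for p in((217,265),(339,237),(361,303),(318.5,191.5)):print("cand",back("top",p,.015),np.linalg.norm(back("top",p,.015)[:2]))
print("core",back("top",(268,256),.04),"bottle",back("top",(205,112),.1),"spanner",back("top",(309,128),0))
E
```

```text
[ 0.6274  0.124  -0.521  -0.0017 -0.0249] -29.850879616908646
[[-1.2, -0.7], [0.6, -1.3], [-1.0, -0.1], [-0.1, -1.9], [0.7, -1.3], [-0.1, 0.8], [-1.5, -0.1], [-0.2, 1.4], [-2.4, -1.3], [1.7, -3.5], [0.5, -0.9]]
nose 0.5962091680682778 0.14190335170061663
key eye,fob,tip [ 0.64470889 -0.16115514  0.01      ] [ 0.59661542 -0.13255117  0.018     ] [ 0.55701367 -0.10845123  0.01      ] -31.005427306164176 fob from e,t [ 0.59837934 -0.13331157  0.01      ]
scene [ 0.64743185 -0.1557851   0.012     ]
scene [ 0.60534988 -0.13295585  0.012     ]
cand [0.41780979 0.12768572 0.015     ] 0.4368851841946065
cand [ 0.48027011 -0.18107452  0.015     ] 0.5132712356467858
cand [ 0.31452144 -0.23037796  0.015     ] 0.3898688753292572
cand [ 0.59691496 -0.13289383  0.015     ] 0.61152942268584
core [ 0.4384599  -0.00107578  0.04      ] bottle [0.78312781 0.13882685 0.1       ] spanner [ 0.76536467 -0.11504543  0.        ]
```

```bash
python3 -m inch '[[[0,0,-0.05,0,0,0,-1],[0,0,-0.1,0,0,0,-1],[-0.597,-0.49,-0.1,0,0,0.1,-1],[-0.597,-0.49,-0.1,0,0,0.1,-1],[-0.597,-0.49,-0.1,0,0,0.1,-1],[-0.597,-0.49,-0.1,0,0,0.1,-1],[-0.597,-0.49,-0.1,0,0,0.1,-1],[-0.597,-0.49,-0.1,0,0,0.1,-1],[-0.597,-0.49,-0.1,0,0,0.1,-1],[-0.597,-0.49,-0.1,0,0,0.1,-1]]]'
cat > go.py <<'E'
# usage: go.py x y z yaw(deg of key x) : shift in tool axes
import sys,numpy as np
from scipy.spatial.transform import Rotation as R
from workcell import sensors
o=sensors.get_obs();r=R.from_quat(o["ee_rot"]);x,y,z,a=map(float,sys.argv[1:]);a=np.radians(a)
g=R.from_matrix(np.array([[-np.cos(a),-np.sin(a),0],[-np.sin(a),np.cos(a),0],[0,0,-1]]).T.T if 0 else np.column_stack([[-np.cos(a),-np.sin(a),0],[-np.sin(a),np.cos(a),0],[0,0,-1]]))
print("clock",o["clock"],"pos",np.round(o["position"],4),"shift",np.round(r.inv().apply(np.array([x,y,z])-o["position"]),4),"turn",np.round((r.inv()*g).as_rotvec(),3),"F",np.round(o["ft_force"],1))
E
python3 go.py .598 -.133 .15 -31
```

```text
clock: 1.7
position: [0.4385, 0.2018, 0.3486]
ee_rot: [0.267, 0.964, 0.0, 0.0]
ft_force: [0.9, 0.8, 0.7]
grip_width: 1.001
grasp_force: 0.0
clock 1.7 pos [0.4385 0.2018 0.3486] shift [-0.3091 -0.2051  0.1985] turn [0.001 0.    0.   ] F [0.9 0.8 0.7]
```

```bash
python3 -m inch '[[[-0.309,-0.205,0,0,0,0,-1],[-0.309,-0.205,0,0,0,0,-1],[-0.309,-0.205,0,0,0,0,-1],[-0.309,-0.205,0,0,0,0,-1],[-0.309,-0.205,0,0,0,0,-1],[-0.309,-0.205,0.15,0,0,0,-1],[-0.309,-0.205,0.2,0,0,0,-1],[-0.309,-0.205,0.2,0,0,0,-1],[-0.309,-0.205,0.2,0,0,0,-1],[-0.309,-0.205,0.2,0,0,0,-1]]]'
python3 -m inch '[[[0,0,0.001,0,0,0,-1],[0,0,0.001,0,0,0,-1],[0,0,0.001,0,0,0,-1]]]'
python3 go.py .598 -.133 .15 -31
python3 - <<'E'
from workcell import sensors, imaging, spotter
import cv2,numpy as np
im=imaging.camera("wrist");cv2.imwrite("pics/w1.png",im)
k=imaging.calibration("wrist");print({a:np.round(b,3).tolist() for a,b in k.items()})
for l in("key","key_eye"):print(spotter.look_for(l,"wrist"))
E
```

```text
clock: 2.7
position: [0.5966, -0.1324, 0.1452]
ee_rot: [0.268, 0.964, -0.0, -0.001]
ft_force: [0.1, 1.0, -0.1]
grip_width: 1.001
grasp_force: 0.0
clock: 3.0
position: [0.5983, -0.1301, 0.1491]
ee_rot: [0.267, 0.964, 0.001, 0.001]
ft_force: [0.0, -0.0, 0.1]
grip_width: 1.001
grasp_force: 0.0
clock 3.0 pos [ 0.5983 -0.1301  0.1491] shift [-0.0012 -0.0026 -0.0009] turn [0.002 0.002 0.001] F [ 0.  -0.   0.1]
{'mtx': [[325.192, 0.0, 289.17], [0.0, 325.192, 207.55], [0.0, 0.0, 1.0]], 'tool_from_camera': [[0.0, -0.946, -0.324, 0.084], [1.0, 0.0, 0.0, -0.001], [-0.0, -0.324, 0.946, -0.125], [0.0, 0.0, 0.0, 1.0]]}
[{'pixel': [288.1, 198.4], 'conf': 0.92}, {'pixel': [41.3, 17.2], 'conf': 0.78}, {'pixel': [162.9, 115.6], 'conf': 0.63}]
[{'pixel': [163.8, 116.2], 'conf': 0.95}, {'pixel': [44.1, 19.3], 'conf': 0.77}, {'pixel': [291.2, 199.8], 'conf': 0.67}]
```

View pics/w1.png

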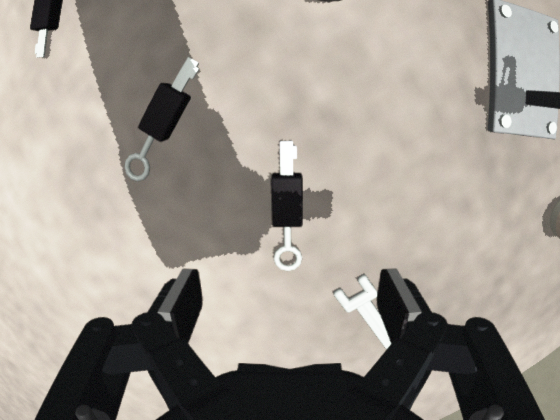

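```bash
cat >> h.py <<'E'
from scipy.spatial.transform import Rotation as Rot
from workcell import sensors
def wback(px,z,pos=None,q=None):
    k=imaging.calibration("wrist");m=k["mtx"];o=sensors.get_obs()
    u=(np.array(px)-[m[0][2],m[1][2]])/m[0][0];th=np.linalg.norm(u)
    d=np.r_[u/th*np.sin(th),np.cos(th)];M=np.array(k["tool_from_camera"]);r=Rot.from_quat(o["ee_rot"] if q is None else q)
    C=r.apply(M[:3,3])+(o["position"] if pos is None else pos);d=r.apply(M[:3,:3]@d);return C+d*(z-C[2])/d[2]
E
python3 - <<'E'
from h import *
a=[wback(p,z) for p,z in(((287,201),.02),((287.5,258.5),.01),((288,141),.01))]
print(np.round(a,4));d=a[1]-a[2];print(np.degrees(np.arctan2(d[1],d[0])),np.linalg.norm(d),a[2]+d*50/106)
print("stand bolts", [wback(p,.014) for p in((506,12),(506,121),(551,128))])
E
```

```text
[[ 0.5951 -0.1308  0.02  ]
 [ 0.6453 -0.1605  0.01  ]
 [ 0.5543 -0.1054  0.01  ]]
-31.22120333167747 0.10637836132749616 [ 0.59722874 -0.13138403  0.01      ]
stand bolts [array([0.54219999, 0.13450469, 0.014     ]), array([0.63313443, 0.08240571, 0.014     ]), array([0.66581718, 0.13767626, 0.014     ])]
```

```bash
python3 -m inch '[[[0,-0.002,0.04,0,0,0,-1],[0,-0.002,0.08,0,0,0,-1],[0,-0.002,0.11,0,0,0,-1],[0,-0.002,0.12,0,0,0,-1],[0,-0.002,0.129,0,0,0,-1],[0,-0.002,0.129,0,0,0,-1],[0,-0.002,0.129,0,0,0,-1]]]' 100
python3 -m inch '[[[0,0,0,0,0,0,1],[0,0,0,0,0,0,1],[0,0,0,0,0,0,1],[0,0,0,0,0,0,1],[0,0,0,0,0,0,1],[0,0,0,0,0,0,1],[0,0,0,0,0,0,1],[0,0,0,0,0,0,1]]]' 100
```

```text
clock: 3.85
position: [0.5974, -0.1328, 0.0198]
ee_rot: [0.267, 0.964, 0.0, 0.001]
ft_force: [-0.0, -1.1, 0.2]
grip_width: 0.996
grasp_force: 0.0
clock: 4.65
position: [0.5967, -0.1328, 0.0189]
ee_rot: [0.267, 0.964, 0.0, 0.0]
ft_force: [-1.5, 0.0, 6.3]
grip_width: 0.279
grasp_force: 98.7
```

```bash
python3 -m inch '[[[0,0,-0.005,0,0,0,1],[0,0,-0.03,0,0,0,1],[0,0,-0.07,0,0,0,1],[0,0,-0.12,0,0,0,1],[0,0,-0.17,0,0,0,1],[0,0,-0.22,0,0,0,1],[0,0,-0.26,0,0,0,1],[0,0,-0.28,0,0,0,1],[0,0,-0.28,0,0,0,1],[0,0,-0.28,0,0,0,1]]]' 100
python3 go.py .548 .170 .30 -30
python3 - <<'E'
from workcell import sensors, imaging, spotter
import cv2
cv2.imwrite("pics/w2.png",imaging.camera("wrist"))
print(spotter.look_for("key_eye","wrist")[:2],spotter.look_for("key","wrist")[:2])
E
```

```text
clock: 5.65
position: [0.5962, -0.1327, 0.2979]
ee_rot: [0.267, 0.964, 0.0, -0.0]
ft_force: [0.2, 0.2, -0.1]
grip_width: 0.276
grasp_force: 98.2
clock 5.65 pos [ 0.5962 -0.1327  0.2979] shift [ 0.1971  0.2347 -0.002 ] turn [ 0.    -0.    -0.017] F [ 0.2  0.2 -0.1]
[{'pixel': [115.9, 29.8], 'conf': 0.84}, {'pixel': [290.4, 273.4], 'conf': 0.68}] [{'pixel': [115.1, 32.1], 'conf': 0.93}, {'pixel': [288.2, 270.6], 'conf': 0.88}]
```

View pics/w2.png

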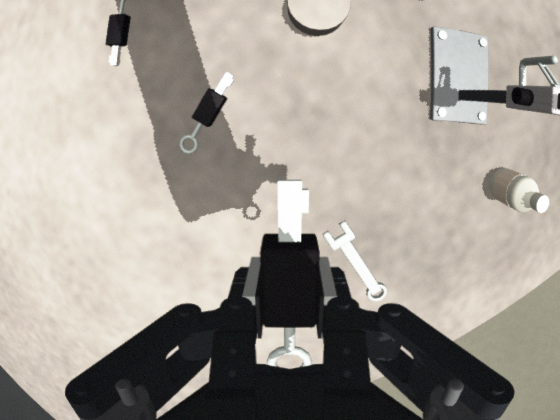

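```bash
python3 -m inch '[[[0.197,0.235,-0.002,0,0,-0.017,1],[0.197,0.235,-0.002,0,0,-0.017,1],[0.197,0.235,-0.002,0,0,-0.017,1],[0.197,0.235,-0.002,0,0,-0.017,1],[0.197,0.235,-0.002,0,0,-0.017,1],[0.197,0.235,-0.002,0,0,-0.017,1],[0.197,0.235,-0.002,0,0,-0.017,1],[0.197,0.235,-0.002,0,0,-0.017,1],[0.197,0.235,-0.002,0,0,-0.017,1],[0.197,0.235,-0.002,0,0,-0.017,1]]]'
python3 go.py .548 .170 .224 -30
python3 - <<'E'
from workcell import sensors, imaging, spotter
import cv2,numpy as np
w=imaging.camera("wrist");s=imaging.camera("scene");t=imaging.camera("top")
c=lambda im,x,y,w,h,f:cv2.resize(im[y:y+h,x:x+w],None,fx=f,fy=f,interpolation=cv2.INTER_CUBIC)
a=c(w,190,220,200,200,1.5)
b=c(t,170,130,75,75,4)
d=c(s,290,170,100,120,5)
cv2.imwrite("pics/m2.png",np.hstack([np.vstack([a,b]),d]))
E
```

```text
clock: 6.8
position: [0.5489, 0.1681, 0.3001]
ee_rot: [0.26, 0.966, -0.0, -0.0]
ft_force: [-0.3, 0.3, -0.8]
grip_width: 0.28
grasp_force: 98.3
clock 6.8 pos [0.5489 0.1681 0.3001] shift [0.0017 0.0013 0.0761] turn [-0.001  0.    -0.003] F [-0.3  0.3 -0.8]
```

View pics/m2.png

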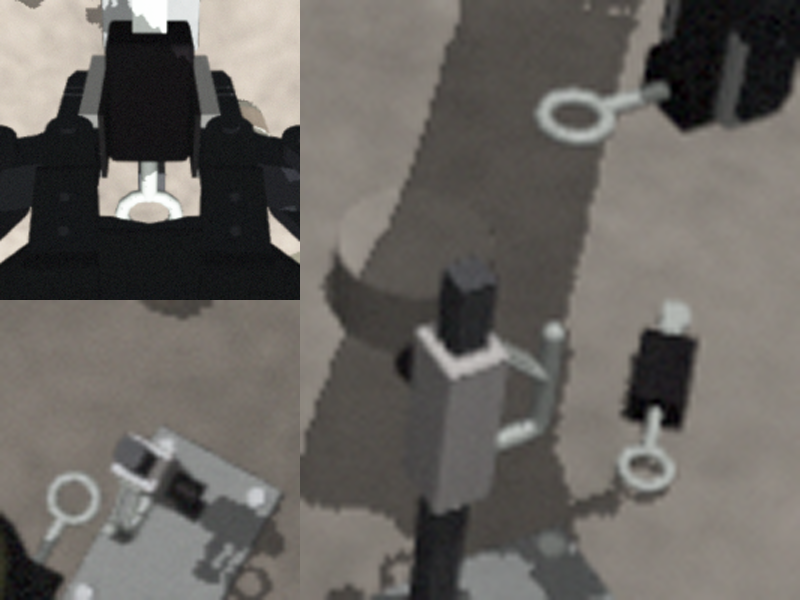

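Run:
```python
from h import *
from scipy.optimize import least_squares
def tri(s,t):
    r=least_squares(lambda X:np.r_[(proj("scene",X)-s)[0],(proj("top",X)-t)[0]],[.6,.14,.2]);return r.x,np.round(r.fun,2)
print("nose",tri((340.7,236),(200.5,187.5)));print("eye",tri((345.4,193.2),(188.5,179.3)))
a=np.radians(-30);p=sensors.get_obs()["position"]
print("eye expected",p+.056*np.array([np.cos(a),np.sin(a),0])-[0,0,.009])
for z in(.185,.19,.2):print(z,"nose scene",back("scene",(340.7,236),z))
X=np.array([.5962,.1419,.19]);print("proj nose top",proj("top",X),proj("scene",X))
```

```text
nose (array([0.59225984, 0.13940843, 0.18726967]), array([-1.57, -0.  , -1.62,  0.91]))
eye (array([0.59749093, 0.140259  , 0.29081615]), array([-0.37,  0.  , -0.37,  0.21]))
eye expected [0.59725599 0.14086101 0.29132716]
0.185 nose scene [0.58855367 0.14085593 0.185     ]
0.19 nose scene [0.5932017  0.14272061 0.19      ]
0.2 nose scene [0.60249775 0.14644999 0.2       ]
proj nose top [[197.43138149 186.43375972]] [[339.48331044 236.80625976]]
```

```bash
python3 -m inch '[[[0.002,0,0.03,0,0,0,1],[0.002,0,0.06,0,0,0,1],[0.002,0,0.075,0,0,0,1],[0.002,0,0.081,0,0,0,1],[0.002,0,0.081,0,0,0,1],[0.002,0,0.081,0,0,0,1],[0.002,0,0.081,0,0,0,1]]]'
python3 - <<'E'
from workcell import sensors, imaging, spotter
import cv2,numpy as np
w=imaging.camera("wrist");s=imaging.camera("scene");t=imaging.camera("top")
c=lambda im,x,y,w,h,f:cv2.resize(im[y:y+h,x:x+w],None,fx=f,fy=f,interpolation=cv2.INTER_CUBIC)
a=c(w,240,300,80,80,5)[:,50:350]
a=cv2.resize(w[320:370,264:314],(300,300),interpolation=cv2.INTER_CUBIC)
b=c(t,180,160,50,50,6)
d=c(s,310,200,50,60,10)
cv2.imwrite("pics/m3.png",np.hstack([np.vstack([a,b]),d]))
E
```

```text
clock: 7.65
position: [0.5474, 0.1713, 0.2206]
ee_rot: [0.259, 0.966, 0.001, 0.001]
ft_force: [0.8, 0.5, -1.1]
grip_width: 0.277
grasp_force: 98.4
```

View pics/m3.png

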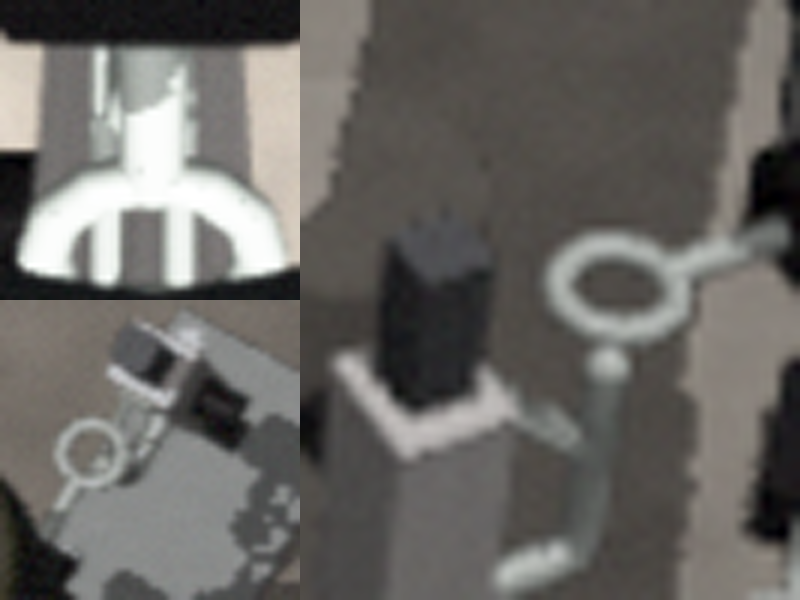

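Run:
```python
from h import *
from scipy.optimize import least_squares
def tri(s,t):
    r=least_squares(lambda X:np.r_[(proj("scene",X)-s)[0],(proj("top",X)-t)[0]],[.6,.14,.2]);return r.x,np.round(r.fun,2)
n,rn=tri((340.8,236.2),(197.2,187.2));e,re=tri((342,228.7),(195.2,185.5))
o=sensors.get_obs();r=Rot.from_quat(o["ee_rot"]);print(n,rn,e,re,"tool shift",r.inv().apply(n-e), o["position"])
```

```text
[0.59422841 0.1428922  0.19045868] [-0.26 -0.   -0.27  0.15] [0.59545679 0.14332578 0.21034622] [-0.31  0.   -0.32  0.18] tool shift [ 0.0008571  -0.00100995  0.01988609] [0.54700615 0.17131825 0.21999982]
```

```bash
python3 -m inch '[[[0.001,-0.001,0.004,0,0,0,1],[0.001,-0.001,0.008,0,0,0,1],[0.001,-0.001,0.012,0,0,0,1],[0.001,-0.001,0.016,0,0,0,1],[0.001,-0.001,0.018,0,0,0,1],[0.001,-0.001,0.02,0,0,0,1],[0.001,-0.001,0.02,0,0,0,1],[0.001,-0.001,0.02,0,0,0,1]]]' 120
python3 - <<'E'
from workcell import sensors, imaging
import cv2,numpy as np
w=imaging.camera("wrist");s=imaging.camera("scene");t=imaging.camera("top")
c=lambda im,x,y,w,h,f:cv2.resize(im[y:y+h,x:x+w],None,fx=f,fy=f,interpolation=cv2.INTER_CUBIC)
a=cv2.resize(w[320:370,264:314],(300,300),interpolation=cv2.INTER_CUBIC)
cv2.imwrite("pics/m4.png",np.hstack([np.vstack([a,c(t,180,160,50,50,6)]),c(s,310,200,50,60,10)]))
E
```

```text
clock: 8.6
position: [0.5454, 0.1708, 0.1994]
ee_rot: [0.259, 0.966, 0.0, 0.0]
ft_force: [-0.4, -0.7, 0.4]
grip_width: 0.276
grasp_force: 121.9
```

View pics/m4.png

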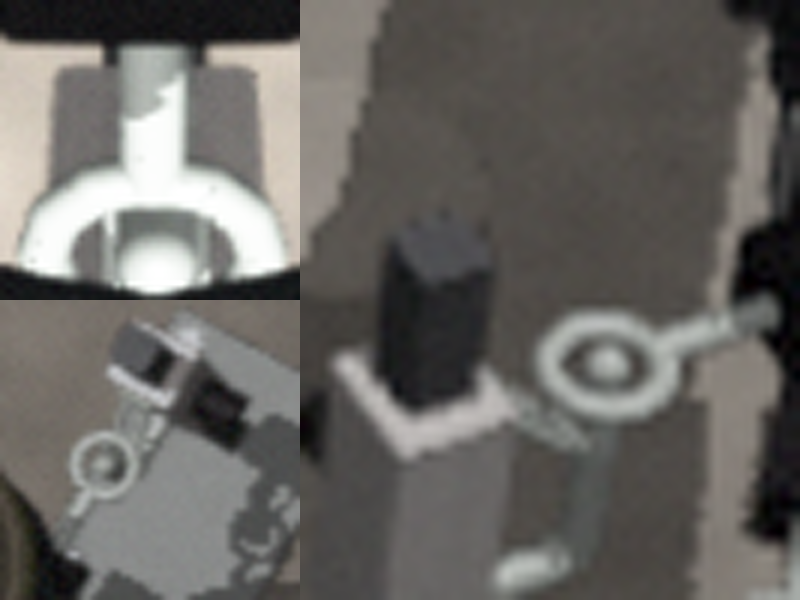

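```bash
python3 -m inch '[[[0,0,0.001,0,0,0,1],[0,0,0.002,0,0,0,1],[0,0,0.003,0,0,0,1],[0,0,0.004,0,0,0,1],[0,0,0.004,0,0,0,1]]]'
python3 -m inch '[[[0,0,0.001,0,0,0,1],[0,0,0.002,0,0,0,1],[0,0,0.003,0,0,0,1],[0,0,0.003,0,0,0,1]]]'
```

```text
clock: 9.25
position: [0.5453, 0.1708, 0.1951]
ee_rot: [0.259, 0.966, -0.0, -0.0]
ft_force: [-0.5, -0.6, -0.9]
grip_width: 0.271
grasp_force: 121.9
clock: 9.65
position: [0.5454, 0.1712, 0.1926]
ee_rot: [0.259, 0.966, 0.0, 0.0]
ft_force: [-2.2, 0.9, 4.5]
grip_width: 0.267
grasp_force: 122.8
```

```bash
python3 -m inch '[[[0,0,0.001,0,0,0,1],[0,0,0.001,0,0,0,1]]]'
python3 -m inch '[[[0,0,0.001,0,0,0,1],[0,0,0.002,0,0,0,1],[0,0,0.002,0,0,0,1]]]'
```

```text
clock: 9.85
position: [0.5455, 0.1712, 0.1916]
ee_rot: [0.259, 0.966, 0.0, 0.0]
ft_force: [-2.1, 1.7, 5.0]
grip_width: 0.271
grasp_force: 122.9
clock: 10.15
position: [0.5453, 0.1712, 0.1894]
ee_rot: [0.259, 0.966, 0.0, -0.0]
ft_force: [-2.4, 2.8, 4.3]
grip_width: 0.274
grasp_force: 122.9
```

```bash
python3 -m inch '[[[0,0,0.001,0,0,0,1],[0,0,0.002,0,0,0,1],[0,0,0.003,0,0,0,1],[0,0,0.003,0,0,0,1]]]'
python3 -m inch '[[[0,0,0.001,0,0,0,1],[0,0,0.002,0,0,0,1],[0,0,0.003,0,0,0,1],[0,0,0.003,0,0,0,1]]]'
```

```text
clock: 10.55
position: [0.5451, 0.171, 0.186]
ee_rot: [0.259, 0.966, -0.0, -0.0]
ft_force: [-2.6, 1.9, 4.6]
grip_width: 0.272
grasp_force: 122.9
clock: 10.95
position: [0.5452, 0.1709, 0.1831]
ee_rot: [0.259, 0.966, -0.0, -0.0]
ft_force: [-3.0, 1.7, 3.1]
grip_width: 0.271
grasp_force: 122.9
```

```bash
python3 -m inch '[[[0,0,0.001,0,0,0,1],[0,0,0.002,0,0,0,1],[0,0,0.003,0,0,0,1],[0,0,0.003,0,0,0,1]]]'
python3 -m inch '[[[0,0,0.001,0,0,0,1],[0,0,0.002,0,0,0,1],[0,0,0.003,0,0,0,1],[0,0,0.003,0,0,0,1]]]'
```

```text
clock: 11.35
position: [0.5456, 0.1707, 0.1804]
ee_rot: [0.259, 0.966, 0.0, 0.0]
ft_force: [-1.1, 1.3, 5.0]
grip_width: 0.27
grasp_force: 123.0
clock: 11.75
position: [0.5447, 0.1709, 0.1767]
ee_rot: [0.259, 0.966, -0.0, -0.001]
ft_force: [-3.9, 2.3, 0.5]
grip_width: 0.273
grasp_force: 122.6
```

```bash
python3 -m inch '[[[0,0,0.001,0,0,0,1],[0,0,0.002,0,0,0,1],[0,0,0.002,0,0,0,1]]]'
python3 -m inch '[[[0,0,0.001,0,0,0,1],[0,0,0.002,0,0,0,1],[0,0,0.002,0,0,0,1]]]'
```

```text
clock: 12.05
position: [0.5456, 0.1701, 0.1749]
ee_rot: [0.259, 0.966, -0.0, 0.0]
ft_force: [-0.2, -1.4, -0.2]
grip_width: 0.274
grasp_force: 122.2
clock: 12.35
position: [0.5454, 0.1706, 0.1732]
ee_rot: [0.259, 0.966, -0.0, -0.0]
ft_force: [0.5, -0.8, -0.8]
grip_width: 0.274
grasp_force: 122.2
```

```bash
python3 -m inch '[[[0,0,0.001,0,0,0,1],[0,0,0.002,0,0,0,1],[0,0,0.002,0,0,0,1],[0,0,0.002,0,0,0,1]]]'
python3 -m inch '[[[0,0,-0.002,0,0,0,1],[0,0,-0.004,0,0,0,1],[0,0,-0.006,0,0,0,1],[0,0,-0.007,0,0,0,1],[0,0,-0.008,0,0,0,1],[0,0,-0.008,0,0,0,1]]]'
```

```text
clock: 12.75
position: [0.5454, 0.1708, 0.1713]
ee_rot: [0.259, 0.966, 0.0, -0.0]
ft_force: [-0.1, -0.4, -0.5]
grip_width: 0.27
grasp_force: 122.2
clock: 13.35
position: [0.5454, 0.1708, 0.1795]
ee_rot: [0.259, 0.966, 0.0, 0.0]
ft_force: [-0.6, 0.1, -0.9]
grip_width: 0.271
grasp_force: 122.2
```

```bash
python3 -m inch '[[[0,0,-0.001,0,0,0,1],[0,0,-0.001,0,0,0,1]]]'
python3 -m inch '[[[0,0,-0.001,0,0,0,1],[0,0,-0.001,0,0,0,1]]]'
```

```text
clock: 13.55
position: [0.5454, 0.1708, 0.1804]
ee_rot: [0.259, 0.966, 0.0, 0.0]
ft_force: [0.5, 0.8, -0.5]
grip_width: 0.269
grasp_force: 122.2
clock: 13.75
position: [0.5454, 0.1708, 0.1814]
ee_rot: [0.259, 0.966, 0.0, 0.0]
ft_force: [0.0, -0.1, -1.1]
grip_width: 0.272
grasp_force: 122.2
```

```bash
python3 -m inch '[[[0,0,-0.001,0,0,0,1],[0,0,-0.001,0,0,0,1]]]'
python3 -m inch '[[[0,0,-0.001,0,0,0,1],[0,0,-0.001,0,0,0,1]]]'
```

```text
clock: 13.95
position: [0.5454, 0.1709, 0.1822]
ee_rot: [0.259, 0.966, 0.0, 0.0]
ft_force: [0.7, 1.5, -2.2]
grip_width: 0.271
grasp_force: 122.1
clock: 14.15
position: [0.5453, 0.1709, 0.183]
ee_rot: [0.259, 0.966, -0.0, -0.0]
ft_force: [3.0, 1.0, -6.6]
grip_width: 0.272
grasp_force: 121.5
```

Run:
```python
from workcell import imaging
import cv2,numpy as np
w=imaging.camera("wrist");s=imaging.camera("scene");t=imaging.camera("top")
c=lambda im,x,y,w,h,f:cv2.resize(im[y:y+h,x:x+w],None,fx=f,fy=f,interpolation=cv2.INTER_CUBIC)
a=cv2.resize(w[320:370,264:314],(300,300),interpolation=cv2.INTER_CUBIC)
cv2.imwrite("pics/m5.png",np.hstack([np.vstack([a,c(t,180,160,50,50,6)]),c(s,310,200,50,60,10)]))
```

```text
(no output)
```

View pics/m5.png

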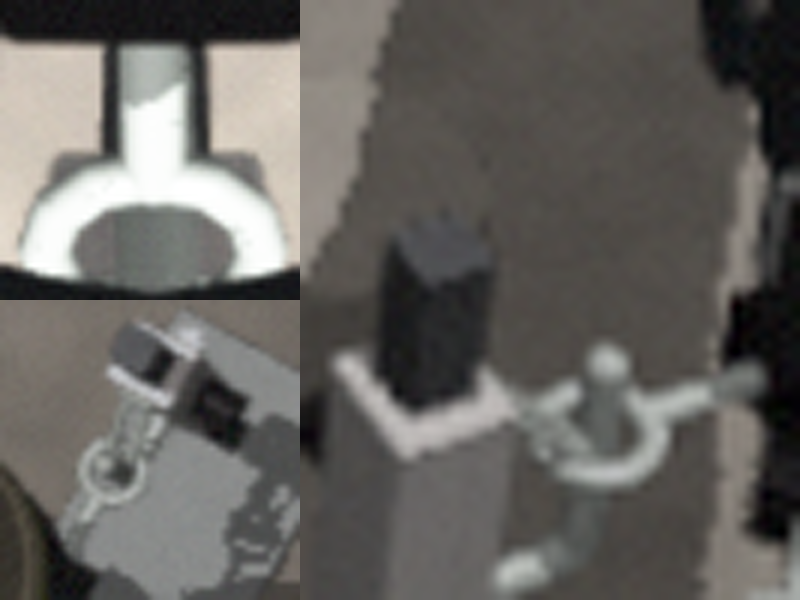

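```bash
python3 -m inch '[[[0,0,0,0,0,0,1],[0,0,0,0,0,0,1]]]' | sed -n '1,4p'
python3 -m inch '[[[0,0,0,0,0,0,1],[0,0,0,0,0,0,1]]]' | sed -n '1,4p'
```

```text
clock: 14.5
position: [0.5453, 0.1708, 0.1831]
ee_rot: [0.259, 0.966, -0.0, -0.0]
ft_force: [3.3, 1.2, -7.9]
clock: 14.7
position: [0.5453, 0.1708, 0.1832]
ee_rot: [0.259, 0.966, -0.0, -0.0]
ft_force: [3.2, 0.1, -7.8]
```

```bash
python3 -m inch '[[[0,0,0.001,0,0,0,1],[0,0,0.004,0,0,0,1],[0,0,0.007,0,0,0,1],[0,0,0.01,0,0,0,1],[0,0,0.013,0,0,0,1],[0,0,0.016,0,0,0,1],[0,0,0.018,0,0,0,1],[0,0,0.02,0,0,0,1],[0,0,0.02,0,0,0,1]]]' | sed -n '1,4p'
python3 -m inch '[[[0,0,0.001,0,0,0,1],[0,0,0.001,0,0,0,1]]]' | sed -n '1,4p'
```

```text
clock: 15.6
position: [0.5452, 0.1708, 0.163]
ee_rot: [0.259, 0.966, -0.0, -0.0]
ft_force: [-0.6, 0.3, 0.6]
clock: 15.8
position: [0.5454, 0.1709, 0.1623]
ee_rot: [0.259, 0.966, 0.0, 0.0]
ft_force: [0.8, 1.1, -0.8]
```

```bash
python3 -m inch '[[[0,0,0.001,0,0,0,1],[0,0,0.001,0,0,0,1]]]' | sed -n '2p;4p'
python3 -m inch '[[[0,0,0.001,0,0,0,1],[0,0,0.001,0,0,0,1]]]' | sed -n '2p;4p'
```

```text
position: [0.5453, 0.1708, 0.1612]
ft_force: [-0.5, 0.2, -0.3]
position: [0.5453, 0.1708, 0.1602]
ft_force: [0.4, 0.7, -0.7]
```

```bash
python3 -m inch '[[[0,0,0.001,0,0,0,1],[0,0,0.001,0,0,0,1]]]' | sed -n '2p;4p'
python3 -m inch '[[[0,0,0.001,0,0,0,1],[0,0,0.001,0,0,0,1]]]' | sed -n '2p;4p'
```

```text
position: [0.5453, 0.1708, 0.1592]
ft_force: [-0.1, 0.9, -0.3]
position: [0.5454, 0.1708, 0.1582]
ft_force: [-0.4, 0.2, -0.6]
```

```bash
python3 -m inch '[[[0,0,0.001,0,0,0,1],[0,0,0.001,0,0,0,1]]]' | sed -n '2p;4p'
python3 -m inch '[[[0,0,0.001,0,0,0,1],[0,0,0.001,0,0,0,1]]]' | sed -n '2p;4p'
```

```text
position: [0.5455, 0.1709, 0.1576]
ft_force: [-1.1, 0.1, 3.3]
position: [0.5456, 0.171, 0.1569]
ft_force: [-2.2, -0.5, 7.6]
```

```bash
python3 -m inch '[[[0,0,-0.001,0,0,0,1],[0,0,-0.001,0,0,0,1]]]' | sed -n '2p;4p'
python3 -m inch '[[[0,0,0,0,0,0,0.35],[0,0,0,0,0,0,0.35],[0,0,0,0,0,0,0.35],[0,0,0,0,0,0,0.2],[0,0,0,0,0,0,0],[0,0,0,0,0,0,0],[0,0,0,0,0,0,-0.2],[0,0,0,0,0,0,-0.4],[0,0,0,0,0,0,-0.4],[0,0,0,0,0,0,-0.4]]]'
```

```text
position: [0.5455, 0.1709, 0.1576]
ft_force: [-1.7, 0.7, 2.5]
clock: 18.2
position: [0.5454, 0.1709, 0.1573]
ee_rot: [0.259, 0.966, 0.0, 0.0]
ft_force: [-0.1, 0.3, 0.6]
grip_width: 0.7
grasp_force: 0.0
```

Run:
```python
from workcell import imaging
import cv2,numpy as np
w=imaging.camera("wrist");s=imaging.camera("scene")
c=lambda im,x,y,w,h,f:cv2.resize(im[y:y+h,x:x+w],None,fx=f,fy=f,interpolation=cv2.INTER_CUBIC)
cv2.imwrite("pics/m6.png",np.hstack([cv2.resize(w[180:400],(400,300))[:, :], c(s,300,200,65,50,6)]))
```

```text
(no output)
```

View pics/m6.png

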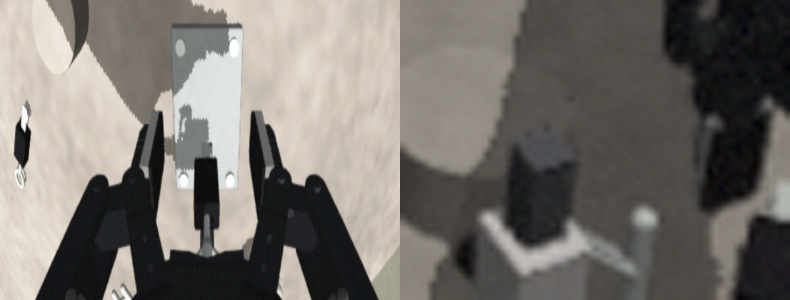

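```bash
python3 -m inch '[[[0,0,-0.01,0,0,0,-0.4],[0,0,-0.03,0,0,0,-0.4],[0,0,-0.06,0,0,0,-0.4],[0,0,-0.1,0,0,0,-0.4],[0,0,-0.14,0,0,0,-0.4],[0,0,-0.18,0,0,0,-0.4],[0,0,-0.18,0,0,0,-0.4],[0,0,-0.18,0,0,0,-0.4]]]'
python3 - <<'E'
from workcell import imaging
import cv2,numpy as np
s=imaging.camera("scene");t=imaging.camera("top")
c=lambda im,x,y,w,h,f:cv2.resize(im[y:y+h,x:x+w],None,fx=f,fy=f,interpolation=cv2.INTER_CUBIC)
cv2.imwrite("pics/m7.png",np.hstack([c(s,300,200,80,100,5),c(t,170,150,80,100,5)]))
E
```

```text
clock: 19.1
position: [0.5457, 0.1708, 0.3387]
ee_rot: [0.259, 0.966, 0.001, 0.001]
ft_force: [0.7, -0.3, 0.1]
grip_width: 0.697
grasp_force: 0.0
```

View pics/m7.png

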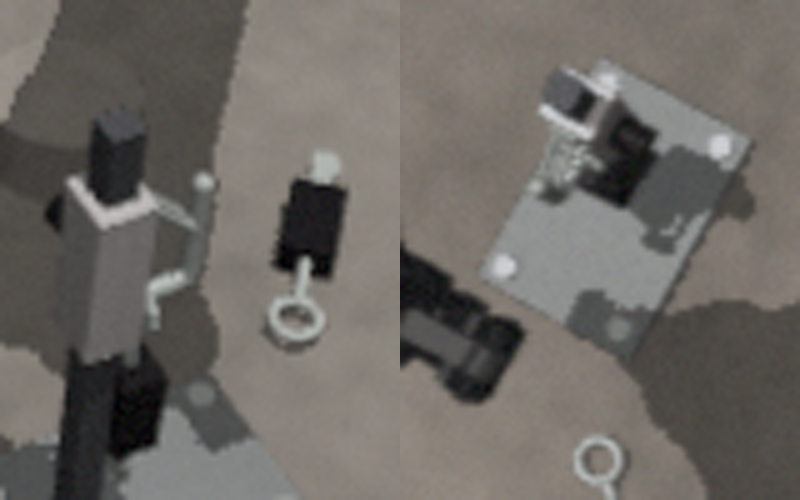

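```bash
python3 -m inch '[[[0,0,0,0,0,0,-0.4],[0,0,0,0,0,0,-0.4],[0,0,0,0,0,0,-0.4],[0,0,0,0,0,0,-0.4],[0,0,0,0,0,0,-0.4],[0,0,0,0,0,0,-0.4],[0,0,0,0,0,0,-0.4],[0,0,0,0,0,0,-0.4],[0,0,0,0,0,0,-0.4],[0,0,0,0,0,0,-0.4]]]' | head -1
python3 -c "
from workcell import order;print(order.hand_in())"
```

```text
clock: 20.2
the job is handed in; nothing more can be done
None
```

The key's eye is inside the snap hook with the gate shut above it. I held a pull of about 7 to 8 N against the gate, let the eye down to the bottom and released the key, which now hangs from the hook. The highest hook load I read was about 8.5 N, and I handed the job in at about 20 s.

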